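# Draw the microtube tray out of a locked two-tray sample rack

## Task

The wing knob on the front of the stainless two-tray sample rack lies level and bars both trays: turn it upright with a light push of a fingertip, then hook a fingertip behind the front lip of the tray that holds the microtube rack and draw that tray gently out to its stop. Grip and lift nothing: do not pinch the lip or touch what lies in the trays, leave the other tray shut, the knob upright and the things round the rack where they are.

Things in the scene. Friction and masses are not known exactly. Their poses are not given: they have to be found in the camera images.
- rack: Fixed open-topped stainless rack, 198 deep x 282 wide x 57 mm high, on the bench, with two pull-out trays side by side, 44 mm between them. Origin: on the bench under its middle. -x is its front and the way the trays come out (roughly towards the robot), +y its left as the robot sees it. The post of the knob, 30 mm wide, rises to 66 mm. The side walls start 3 mm behind the lips' inner faces.
- tray_left (a joint): Slide of the left tray (its middle 78 mm to the rack's +y): 0 = shut, grows along the rack's -x to 0.120 m = at its stop, a sprung buffer (about 1 N per mm) that brings it back if pulled farther. 1.6 N of friction; it stays where it is left. While the knob is level it can move only 3 mm. A rib 10 mm high across the tray's floor parts the empty finger well behind the lip from the load.
- tray_right (a joint): Slide of the right tray (its middle 78 mm to the rack's -y): as tray_left.
- tray_left_lip (a point): Middle of the left tray's upright front lip, on its inner face, 58 mm above the bench (its rolled edge ends 3 mm higher); moves with the tray. The lip is 112 mm wide and 5 mm thick (front face 5 mm ahead of this point). Behind it (+x) is the empty finger well, 48 mm long, 108 mm wide, its floor 16 mm above the bench. Axes as the rack's.
- tray_right_lip (a point): The same point of the right tray's lip.
- knob (a joint): Turn of the smooth black wing knob about its level axis along the rack's x: 0 = wings level (both trays barred), +1.57 or -1.57 = wings upright (both free); it turns either way to 1.63. Positive lowers the right wing (rack -y). Friction holds it where it is left; a light push on a wing (1 to 4 N) turns it. The wings clear the trays beyond about 0.9 rad.
- knob_axis (a point): Middle of the wing knob, on its axis, 52 mm above the bench, on the post between the trays. A flat bar 60 mm from tip to tip, 14 mm wide, with rounded ends, 18 mm thick along the rack's x (9 mm either side of this point); its back is 3 mm ahead of the lips' front faces; its hub stands 2 mm farther forward than the wings. It turns with the knob.
- tube_rack: Small microtube rack, a stand with rows of holes and small tubes in it, 58 x 85 x 53 mm, lying loose in the load bay of one tray (left or right); origin under its middle. Only to ride along.
- sample_box: Clear low storage box with a clip lid, 129 mm along the tray x 102 x 45 mm, lying loose in the other tray; origin under its middle. Stays where it is.
- towel_dispenser: White paper-towel dispenser fixed to the pillar behind and left of the rack, about 0.3 m wide, its underside 0.22 m above the bench and its front about 0.1 m nearer the robot than the pillar; origin at the middle of its underside. The arm must go round its front, not through it.
- dropper_bottle: White squeeze bottle, 42 mm diameter, 127 mm high, standing loose to the left of the rack; origin under its middle. Bystander.
- timer: Bench timer, 34 x 68 x 55 mm, standing loose on the bench; origin under its middle. Bystander.
- petri_dish: Petri dish, 88 mm diameter, 16 mm high, loose on the bench; origin under its middle. Bystander.
- pen: Pen, 145 mm long, 9 mm high, lying loose on the bench; origin under its middle. Bystander.
Things that resemble listed ones, but are neither listed nor needed, are in the scene too. Leave any yellow look-alike of the tube_rack alone.

How it is judged (in metres and radians):
On the way, in this order (a step that is already met when the one before it is completed fails the run):
1. the wing knob has been turned upright (more than 66 degrees from level) ((value of joint knob above 1.15 rad or value of joint knob below -1.15 rad)), for 0.2 s.
2. the tray that holds the microtube rack is drawn out to its stop (((y of tube_rack in the frame of rack above 0.02 m and value of joint tray_left above 0.108 m) or (y of tube_rack in the frame of rack below -0.02 m and value of joint tray_right above 0.108 m))), for 0.2 s.
At the end, for the whole second after the job is handed in: The tray with the microtube rack is out to its stop (within 12 mm of its 120 mm travel), the other tray is shut (within 10 mm), the knob is upright (more than 66 degrees from level), and the microtube rack and the storage box sit level and still, each in its own tray behind the rib ((value of joint knob above 1.15 rad or value of joint knob below -1.15 rad) and ((y of tube_rack in the frame of rack above 0.02 m and y of sample_box in the frame of rack below -0.02 m and value of joint tray_left above 0.108 m and value of joint tray_right below 0.01 m and x of tube_rack in the frame of tray_left_lip between 0.06 and 0.19 m and x of sample_box in the frame of tray_right_lip between 0.06 and 0.19 m) or (y of tube_rack in the frame of rack below -0.02 m and y of sample_box in the frame of rack above 0.02 m and value of joint tray_right above 0.108 m and value of joint tray_left below 0.01 m and x of tube_rack in the frame of tray_right_lip between 0.06 and 0.19 m and x of sample_box in the frame of tray_left_lip between 0.06 and 0.19 m)) and angle between each of tube_rack, sample_box's own z axis and vertical below 0.12 rad and height (world z) of each of tube_rack, sample_box below 0.024 m and linear speed of each of tube_rack, sample_box below 0.02 m/s); the robot touches nothing.
It fails at once if the rack, a tray's lip or the knob is gripped, or pushed or pulled harder than a fingertip needs (more than 34 N) (contact force between the fingers and rack above 34 N).
It fails at once if the tray with the storage box is drawn out (more than 20 mm) ((y of tube_rack in the frame of rack above 0.02 m and value of joint tray_right above 0.02 m) or (y of tube_rack in the frame of rack below -0.02 m and value of joint tray_left above 0.02 m)).
It fails at once if the microtube rack or the storage box is lifted (more than 12 mm) or tipped (height (world z) of any of tube_rack, sample_box above 0.028 m or angle between any of tube_rack, sample_box's own z axis and vertical above 0.3 rad).
It fails at once if the fingers push or grip the microtube rack or the storage box (more than 2 N) (contact force between the fingers and tube_rack above 2 N or contact force between the fingers and sample_box above 2 N).
It fails at once if a bystander is moved (more than 20 mm) (distance of any of dropper_bottle, timer, petri_dish, pen from where it was at the start of the episode above 0.02 m).
It also fails if it takes over 45 s, if anything falls off the work surface, if the arm or the gripper's body presses on something with over 40 N, if the wrist force passes 120 N, or if a joint passes its speed limit or range.

## Robot

A 6-joint arm with a two-finger parallel gripper is mounted at the origin on a cart in front of the work surface, level with it; the furniture and walls round the work are solid. World frame = base frame: x ahead of the robot, y to its left, z up, the work surface at z = 0. Lengths are in mm, angles in rad, forces in N, time in s.
With the tool pointing down it reaches from about 350 to 775 mm from the base axis. Payload 7.3 kg.
Tool frame: the origin (TCP) lies at the very end of the fingers, on their centre line; the grasp point (between the pads) lies bot.grip_point_offset behind it (bot.grip_point_offset is the distance from the TCP to the grasp point, in mm); z points along the fingers, y is the line along which they close (so a half turn about z gives the same grasp; the last joint's range is limited). The gripper opens to 92 mm and grips with 3 to 60 N. Pads are 19 mm wide; open, the fingers measure 130 mm over their backs; the gripper's body (75 mm by 190 mm) begins 47 mm behind the grasp point.
Start: joints at [-1.258, 0.342, 1.524, -0, 1.275, -0.146], TCP at [232.532, -470.716, 226.741] pointing down, gripper open.
Joint ranges: [-2.53, 2.53], [-0.77, 2.02], [0.04, 2.7], [-1, 4.14], [0.28, 2.66], [-3.11, 3.11]. Speed limits (rad/s): [2.57, 2.57, 3.14, 3.14, 3.14, 3.14].

## Interface

Orientations are given as [roll, pitch, yaw] about the fixed x, y, z axes, in that order (R = Rz(yaw) Ry(pitch) Rx(roll)).
In Python, from plant import bot gives the robot as it stands. The module is installed in compiled form; this text tells all that it offers.
- The arm moves only by the tool carry_out, never from a script. Its argument "plan" is a list of rows, each an object of numbers: "tx", "ty", "tz": the shift along the world's x, y, z in mm; "rx", "ry", "rz": the turn, a rotation vector about the world's x, y, z in rad. A call has 1 to 12 rows; each row shifts and turns the commanded pose from where the row before left it; what a row does not reach is not made up. A row lasts 1/10 s, in which the tool goes at most 50 mm and 8.59 degrees, less where a joint would pass 70% of its speed; a pose out of reach is approached as far as the arm can. A call with a gripper value outside its range is refused whole. "gripper" is the closure, from 0 (fully open) to 1 (shut), set as the call begins (left out, the last holds). The fingers move at their own pace and stop on an object; the grip force is fixed at half the most. Time passes only in rows, so rows that do not move let the fingers close. It gives the time, the measured TCP pose, the force, the opening and the grip force at its end, in the units of the state.
- bot.get_obs(): the state, without advancing time (a new reading comes with each control period).
- bot.capture(name): name is "side" or "top"; returns the picture (384x512x3 uint8, red, green, blue); there is no depth.
- bot.camera_model(name): a dict with "camera_matrix" (3x3 intrinsics, pixels), "R" (3x3) and "t" (3): a world point X has camera coordinates R X + t. Camera axes: x right, y down, z forward; pixel columns grow to the right and rows downward; lengths in mm; the calibration is good to about 2 mm. A picture is of the moment at which its call begins. camera_model takes no time and is no camera call.
- bot.close_job(): hands the job in; it is judged then, once.
The state is a dict: "time": time; "joint_positions": joint angles; "dq": joint speeds; "tau": joint torques, N m; "tool_pos": TCP position; "tcp_rot": TCP orientation; "contact_force": force on the tool from outside, world axes, zero at the start; "moment": the same for the moment, N m; "grip_width": finger opening in mm; "finger_force": force on a finger pad.
Only numpy, scipy, OpenCV 4.12 (cv2) and the standard library are available. Lean on these libraries where they do the work, as an engineer would, in place of code of your own. Each camera call takes 0.05 s, during which the arm holds its last target. There are 200 camera calls.

## Working session

There is one attempt and no reset: what is moved stays moved. The work goes in short steps, Python scripts to look and compute and a tool call to move; the robot and the scene stay as the last step left them, time stands still between calls to the robot, and variables do not carry over. Pictures are saved under pics/ and viewed, at most 10 in all, crops included, and the job is handed in when it is done.

Besides the shell and the picture viewer there is one more tool, called after ">>>" in YAML: its name, and indented under it one key for each argument. carry_out: Moves the arm, as the interface text tells. Its arguments: {"type":"object","properties":{"plan":{"type":"array"},"gripper":{"type":"number"}},"required":["plan"]}

```bash
mkdir -p pics; cat > h.py <<'E'
import numpy as np, cv2
from plant import bot
def cap(n,f):
    im=bot.capture(n); cv2.imwrite('pics/'+f,cv2.cvtColor(im,cv2.COLOR_RGB2BGR)); return im
def ray(n,u,v,z):
    c=bot.camera_model(n); K,R,t=[np.array(c[k],float) for k in('camera_matrix','R','t')]
    o=-R.T@t; d=R.T@np.linalg.inv(K)@[u,v,1]; return o+d*(z-o[2])/d[2]
def proj(n,X):
    c=bot.camera_model(n); K,R,t=[np.array(c[k],float) for k in('camera_matrix','R','t')]
    p=K@(R@np.array(X,float)+t.ravel()); return p[:2]/p[2]
E
python3 - <<'E'
from h import *
for n in('top','side'):
    im=cap(n,n+'0.png'); c=bot.camera_model(n); R=np.array(c['R']);print(n,-R.T@np.array(c['t']).ravel(),R[2])
    cv2.imwrite('pics/%s0.png'%n,cv2.resize(cv2.cvtColor(im,cv2.COLOR_RGB2BGR),(800,600),interpolation=2))
o=bot.get_obs();print(o['tool_pos'],o['tcp_rot'],o['contact_force'],o['grip_width'],bot.grip_point_offset,o['time'])
E
```

```text
top [ 447.87902082  -30.18511377 1338.55621811] [ 0.11423099 -0.02928023 -0.99302263]
side [236.50047996 793.54355352 634.79228212] [ 0.35329921 -0.79979582 -0.48528992]
[ 232.42421169 -470.34968469  226.13771892] [-3.14024986e+00 -2.00879710e-04  4.58824224e-01] [-0.04609592  0.61311578  1.0227159 ] 91.74987717080506 18.8 0.1
```

View pics/top0.png

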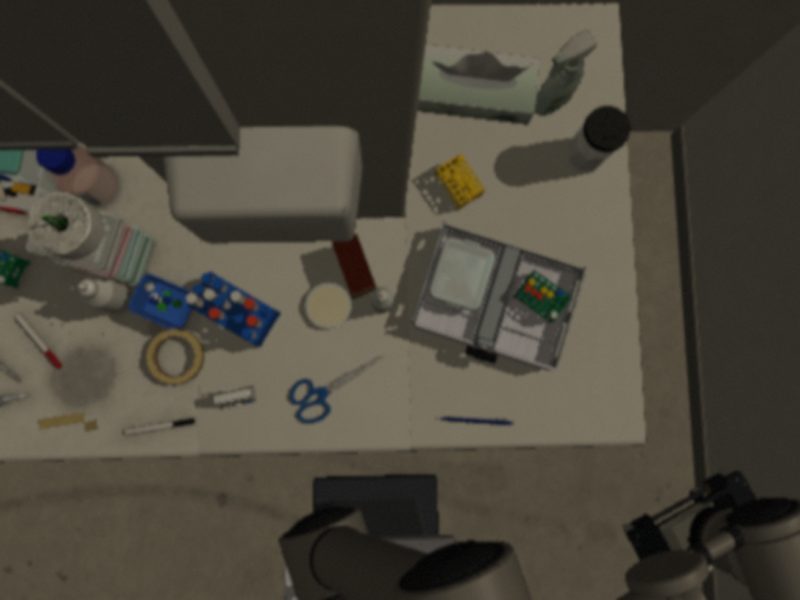

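View pics/side0.png

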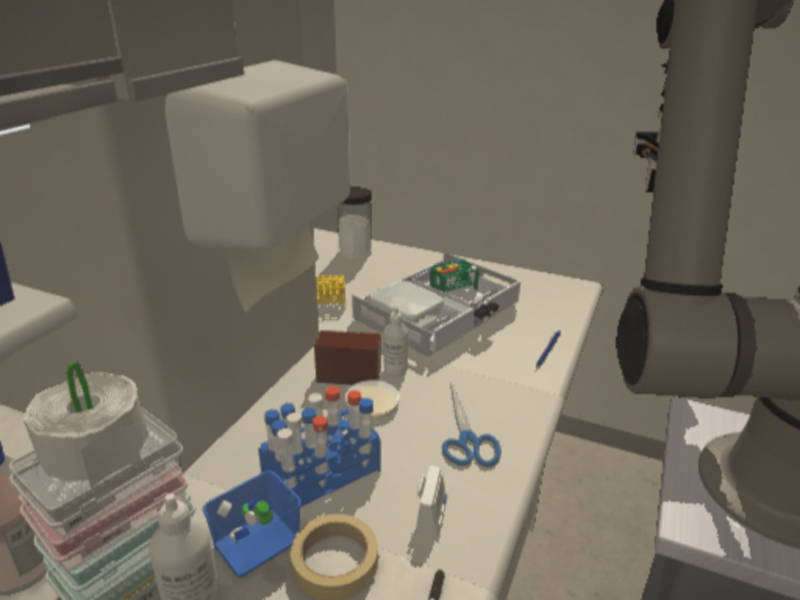

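The green microtube rack is in the right tray, at top (542,296) in the 800x600 view. The clear box is in the left tray at (463,272), and the black knob is level at (481,353). Look-alikes are the yellow rack (460,180), the blue tube stand (235,310) and a green piece (8,268). I choose the green one in the rack's right tray and check it in a close crop.

```bash
python3 - <<'E'
from h import *
a=cv2.imread('pics/top0.png')
im=bot.capture('top'); im=cv2.cvtColor(im,cv2.COLOR_RGB2BGR)
cv2.imwrite('pics/topraw.png',im)
c=im[135:285,250:390]; c=cv2.convertScaleAbs(c,alpha=1.6)
im2=cv2.cvtColor(bot.capture('side'),cv2.COLOR_RGB2BGR); cv2.imwrite('pics/sideraw.png',im2)
d=cv2.convertScaleAbs(im2[155:235,215:345],alpha=1.3)
out=np.zeros((600,800,3),np.uint8)
c=cv2.resize(c,(420,450),interpolation=2); d=cv2.resize(d,(390-10,234),interpolation=2)
out[:450,:420]=c; out[:234,420:]=d
cv2.imwrite('pics/crop.png',out)
# knob dark mask
def blob(im,x0,y0,x1,y1,th):
    g=im[y0:y1,x0:x1].max(2); n,l,s,ce=cv2.connectedComponentsWithStats((g<th).astype(np.uint8))
    for i in range(1,n):
        if s[i,4]>15:
            r=cv2.minAreaRect(np.argwhere(l==i)[:,::-1].astype(np.float32)+[x0,y0]); print(s[i],r)
blob(im,285,205,335,245,35); print('side');blob(im2,295,185,330,215,45)
S=.64
for n,p in dict(BL=(443,228),BR=(584,268),FR=(553,368),FL=(413,330)).items(): print(n,ray('top',p[0]*S,p[1]*S,57))
print('knob',ray('top',481*S,353*S,56))
E
```

```text
Traceback (most recent call last):
cv2.error: OpenCV(4.12.0) /io/opencv/modules/imgproc/src/convhull.cpp:143: error: (-215:Assertion failed) total >= 0 && (depth == CV_32F || depth == CV_32S) in function 'convexHull'
```

View pics/crop.png

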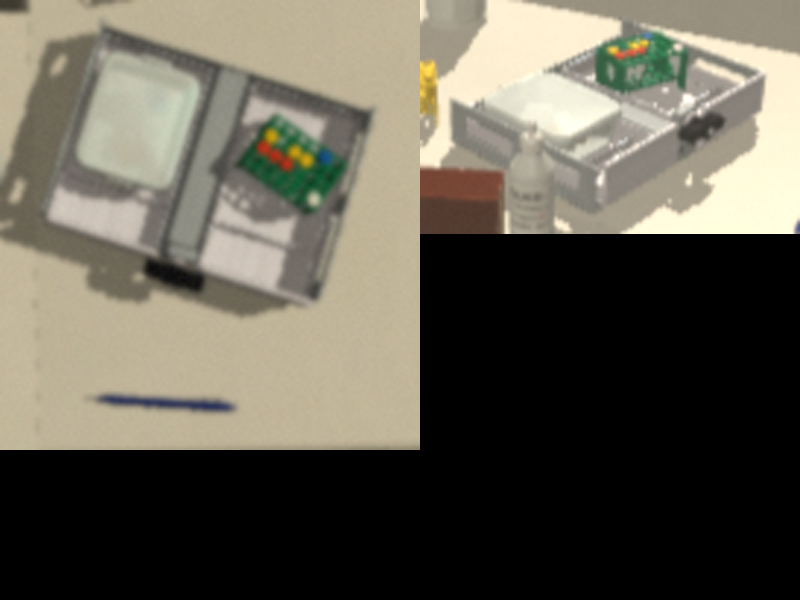

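The crop confirms it: a green stand with coloured tubes in the right tray at crop (292,162), the box at (137,120) in the left tray. The knob is level at (174,275), and the right finger well lies at (245,258) with its rib at (255,232).

```bash
python3 - <<'E'
from h import *
im=cv2.imread('pics/topraw.png')
m=((im.max(2)<28)).astype(np.uint8); m[:215]=0;m[240:]=0;m[:,:292]=0;m[:,325:]=0
pts=np.argwhere(m)[:,::-1].astype(np.float32); r=cv2.minAreaRect(pts);print(len(pts),r)
k=ray('top',*r[0],57);print('knob',k)
C={n:ray('top',250+p[0]/3,135+p[1]/3,57) for n,p in dict(BL=(103,28),BR=(372,110),FR=(317,300),FL=(47,218)).items()}
for n in C: print(n,C[n])
for a,b in(('BL','BR'),('FL','FR'),('FL','BL'),('FR','BR')):
    d=C[a]-C[b]; print(a,b,np.linalg.norm(d),np.degrees(np.arctan2(d[1],d[0])))
b=cv2.boxPoints(r); print([ray('top',*q,57)[:2].round(1) for q in b])
print('pen',[ray('top',250+p[0]/3,135+p[1]/3,5)[:2].round() for p in((90,399),(236,407))])
print('rib',[ray('top',250+p[0]/3,135+p[1]/3,26)[:2].round() for p in((215,216),(292,243))])
print('tuberack',[ray('top',250+p[0]/3,135+p[1]/3,65)[:2].round() for p in((238,162),(308,212))])
E
```

```text
98 ((307.54998779296875, 226.35000610351562), (18.973661422729492, 5.375871658325195), 18.43494987487793)
knob [ 489.30408418 -212.61369936   57.        ]
BL [ 731.41643006 -153.05911882   57.        ]
BR [ 644.8833928  -414.35042178   57.        ]
FR [ 461.20826537 -350.96731723   57.        ]
FL [545.93858592 -93.18085389  57.        ]
BL BR 275.24736427863394 71.67644193720918
FL FR 271.3541742818681 71.80512615399758
FL BL 194.90366153296782 162.10823733638748
FR BR 194.30380948248467 160.96133259818248
[array([ 491.3, -184.2]), array([ 505.8, -189.6]), array([ 487.4, -241.1]), array([ 472.8, -235.6])]
pen [array([ 370., -134.]), array([ 358., -278.])]
rib [array([ 547., -261.]), array([ 518., -337.])]
tuberack [array([ 595., -279.]), array([ 546., -344.])]
```

>>> carry_out:
  plan:
    - {"tx":30,"ty":28,"rz":-0.097}
    - {"tx":30,"ty":28,"rz":-0.097}
    - {"tx":30,"ty":28,"rz":-0.097}
    - {"tx":30,"ty":28,"rz":-0.097}
    - {"tx":30,"ty":28,"rz":-0.097}
    - {"tx":30,"ty":28,"rz":-0.097}
    - {"tx":30,"ty":28,"rz":-0.097}
    - {"tx":30,"ty":28,"rz":-0.097}
    - {"tz":-40}
    - {"tz":-40}
    - {"tz":-40}
    - {"tz":0}
  gripper: 1

```text
invalid input at $.plan[0]: expected keys tx, ty, tz, rx, ry, rz
```

```bash
python3 - <<'E'
from h import *
o=bot.get_obs();p=o['tool_pos'];print(p,o['tcp_rot'],o['contact_force'],o['grip_width'])
a=cap('side','s.png');b=cap('top','t.png')
print(proj('side',p),proj('top',p),proj('side',[489,-213,52]))
out=np.hstack([cv2.resize(a[150:230,270:340],(400,457),interpolation=2),cv2.resize(b[190:260,280:350],(400,457),interpolation=2)])
cv2.imwrite('pics/c2.png',cv2.convertScaleAbs(out[:,:,::-1],alpha=1.4))
E
```

```text
[ 232.46744913 -470.47269273  226.29070985] [-3.14066969e+00 -1.47497898e-04  4.58806699e-01] [0.40869564 0.44174486 0.02716978] 91.84147628618624
[424.12045085 127.55452522] [425.65698532 326.24476157] [312.24332751 198.10031669]
```

View pics/c2.png

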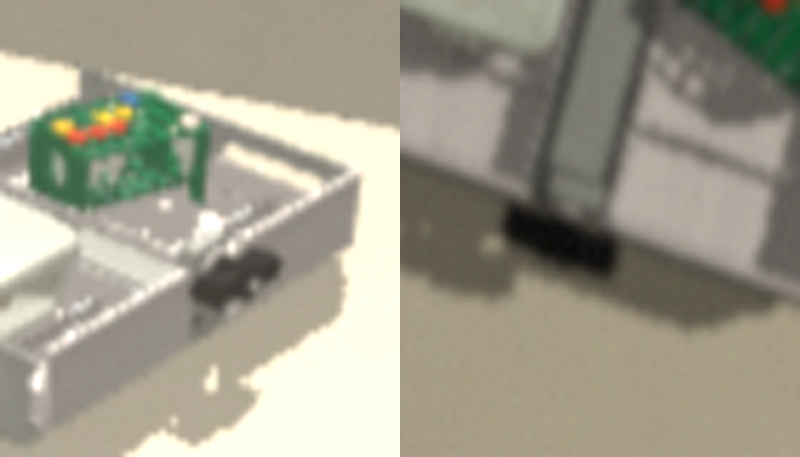

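The move was refused because every row needs all six keys. In this view the knob's middle is at side pixel (311,199), against (312,198) predicted from the top view, so the estimate holds.

>>> carry_out:
  plan:
    - {"tx":30,"ty":28,"tz":0,"rx":0,"ry":0,"rz":-0.097}
    - {"tx":30,"ty":28,"tz":0,"rx":0,"ry":0,"rz":-0.097}
    - {"tx":30,"ty":28,"tz":0,"rx":0,"ry":0,"rz":-0.097}
    - {"tx":30,"ty":28,"tz":0,"rx":0,"ry":0,"rz":-0.097}
    - {"tx":30,"ty":28,"tz":0,"rx":0,"ry":0,"rz":-0.097}
    - {"tx":30,"ty":28,"tz":0,"rx":0,"ry":0,"rz":-0.097}
    - {"tx":30,"ty":28,"tz":0,"rx":0,"ry":0,"rz":-0.097}
    - {"tx":30,"ty":28,"tz":0,"rx":0,"ry":0,"rz":-0.097}
    - {"tx":0,"ty":0,"tz":-40,"rx":0,"ry":0,"rz":0}
    - {"tx":0,"ty":0,"tz":-40,"rx":0,"ry":0,"rz":0}
    - {"tx":0,"ty":0,"tz":-40,"rx":0,"ry":0,"rz":0}
    - {"tx":0,"ty":0,"tz":0,"rx":0,"ry":0,"rz":0}
  gripper: 1

```text
time: 1.5
tool_pos: [469.6, -244.5, 102.1]
tcp_rot: [-3.138, 0.01, -0.317]
contact_force: [-0.9, 0.2, -0.8]
grip_width: 1.9
finger_force: 0.0
```

```bash
python3 - <<'E'
from h import *
o=bot.get_obs();p=o['tool_pos'];print(p,o['tcp_rot'],o['contact_force'],o['grip_width'],o['time'])
a=cap('side','s.png');b=cap('top','t.png')
print(proj('side',p),proj('top',p))
out=np.hstack([cv2.resize(a[130:230,260:360],(400,400),interpolation=2),cv2.resize(b[170:270,260:360],(400,400),interpolation=2)])
cv2.imwrite('pics/c3.png',cv2.convertScaleAbs(out[:,:,::-1],alpha=1.4))
E
```

```text
[ 469.61807272 -244.46157915  102.09408012] [-3.13848613  0.01022526 -0.31690481] [-0.87744647  0.23388656 -0.84663839] 1.8657966974702989 1.5
[323.2132465  179.77860873] [321.50324391 232.60348643]
```

View pics/c3.png

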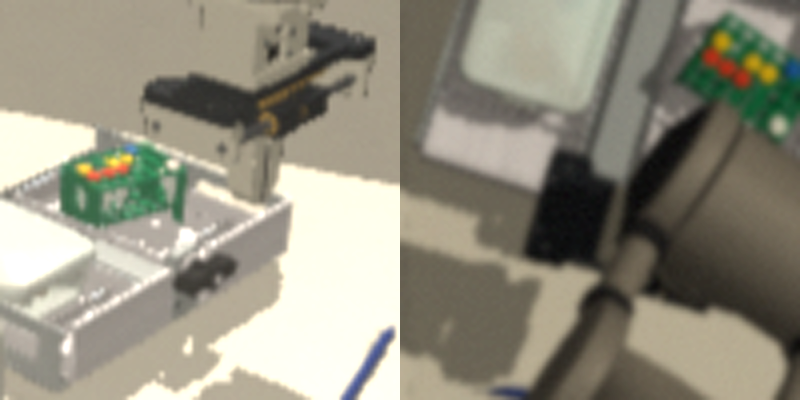

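>>> carry_out:
  plan:
    - {"tx":2,"ty":-1,"tz":-16,"rx":0,"ry":0,"rz":0}
    - {"tx":0,"ty":0,"tz":-16,"rx":0,"ry":0,"rz":0}
    - {"tx":0,"ty":0,"tz":-4,"rx":0,"ry":0,"rz":0}
    - {"tx":0,"ty":0,"tz":-4,"rx":0,"ry":0,"rz":0}
    - {"tx":0,"ty":0,"tz":-3,"rx":0,"ry":0,"rz":0}
    - {"tx":0,"ty":0,"tz":-3,"rx":0,"ry":0,"rz":0}
    - {"tx":0,"ty":0,"tz":-3,"rx":0,"ry":0,"rz":0}
    - {"tx":0,"ty":0,"tz":0,"rx":0,"ry":0,"rz":0}

```text
time: 2.4
tool_pos: [474.4, -247.7, 57.6]
tcp_rot: [3.142, 0.0, -0.317]
contact_force: [-0.6, 0.4, 0.7]
grip_width: 0.2
finger_force: 0.0
```

>>> carry_out:
  plan:
    - {"tx":-2,"ty":3,"tz":-2,"rx":0,"ry":0,"rz":0}
    - {"tx":0,"ty":0,"tz":-3,"rx":0,"ry":0,"rz":0}
    - {"tx":0,"ty":0,"tz":-3,"rx":0,"ry":0,"rz":0}
    - {"tx":0,"ty":0,"tz":-3,"rx":0,"ry":0,"rz":0}
    - {"tx":0,"ty":0,"tz":-3,"rx":0,"ry":0,"rz":0}

```text
time: 2.9
tool_pos: [472.6, -244.8, 43.5]
tcp_rot: [3.141, -0.0, -0.317]
contact_force: [0.6, -0.0, 0.5]
grip_width: 0.7
finger_force: 0.5
```

>>> carry_out:
  plan:
    - {"tx":0,"ty":0,"tz":-3,"rx":0,"ry":0,"rz":0}
    - {"tx":0,"ty":0,"tz":-3,"rx":0,"ry":0,"rz":0}
    - {"tx":0,"ty":0,"tz":-3,"rx":0,"ry":0,"rz":0}
    - {"tx":0,"ty":0,"tz":-2,"rx":0,"ry":0,"rz":0}
    - {"tx":0,"ty":0,"tz":0,"rx":0,"ry":0,"rz":0}

```text
time: 3.4
tool_pos: [472.4, -244.6, 32.4]
tcp_rot: [-3.141, 0.001, -0.317]
contact_force: [-0.1, -0.5, -0.2]
grip_width: 0.4
finger_force: 0.0
```

>>> carry_out:
  plan:
    - {"tx":0.6,"ty":1.9,"tz":0,"rx":0,"ry":0,"rz":0}
    - {"tx":0.6,"ty":1.9,"tz":0,"rx":0,"ry":0,"rz":0}
    - {"tx":0.6,"ty":1.9,"tz":0,"rx":0,"ry":0,"rz":0}
    - {"tx":0.6,"ty":1.9,"tz":0,"rx":0,"ry":0,"rz":0}
    - {"tx":0,"ty":0,"tz":0,"rx":0,"ry":0,"rz":0}

```text
time: 3.9
tool_pos: [475.1, -237.0, 32.9]
tcp_rot: [3.141, -0.0, -0.317]
contact_force: [-0.2, -1.8, 0.7]
grip_width: 0.5
finger_force: 0.8
```

```bash
python3 - <<'E'
from h import *
a=cap('side','s.png')
cv2.imwrite('pics/c4.png',cv2.convertScaleAbs(cv2.resize(a[160:230,270:350],(640,560),interpolation=2)[:,:,::-1],alpha=1.4))
print(bot.get_obs()['contact_force'])
E
```

```text
[-0.06484646 -0.90469683  1.03345296]
```

View pics/c4.png

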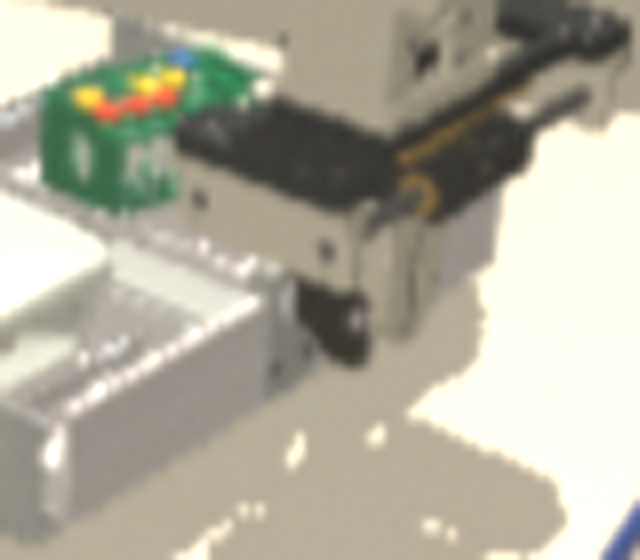

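The wing at (335,320) is now steep, running from upper left to lower right against the finger. It isn't fully upright yet, so I'll push a little farther.

>>> carry_out:
  plan:
    - {"tx":0.6,"ty":1.9,"tz":0,"rx":0,"ry":0,"rz":0}
    - {"tx":0.3,"ty":0.9,"tz":0,"rx":0,"ry":0,"rz":0}
    - {"tx":0,"ty":0,"tz":0,"rx":0,"ry":0,"rz":0}

```text
time: 4.25
tool_pos: [475.5, -236.1, 32.8]
tcp_rot: [3.139, -0.001, -0.317]
contact_force: [-4.5, -10.1, -1.1]
grip_width: 0.6
finger_force: 5.5
```

>>> carry_out:
  plan:
    - {"tx":0.3,"ty":0.9,"tz":0,"rx":0,"ry":0,"rz":0}
    - {"tx":0.3,"ty":0.9,"tz":0,"rx":0,"ry":0,"rz":0}
    - {"tx":0,"ty":0,"tz":0,"rx":0,"ry":0,"rz":0}

```text
time: 4.55
tool_pos: [475.5, -236.0, 32.9]
tcp_rot: [3.136, -0.001, -0.317]
contact_force: [-7.2, -17.5, -0.3]
grip_width: 0.3
finger_force: 9.6
```

The finger stopped with its face 7.5 mm from the axis, which is flush on the upright wing (half width 7 mm). I back off, rise, and go over the right tray's finger well.

>>> carry_out:
  plan:
    - {"tx":-1.5,"ty":-4.5,"tz":0,"rx":0,"ry":0,"rz":0}
    - {"tx":-1.6,"ty":-5,"tz":0,"rx":0,"ry":0,"rz":0}
    - {"tx":0,"ty":0,"tz":25,"rx":0,"ry":0,"rz":0}
    - {"tx":0,"ty":0,"tz":25,"rx":0,"ry":0,"rz":0}
    - {"tx":0,"ty":0,"tz":30,"rx":0,"ry":0,"rz":0}
    - {"tx":9,"ty":-19,"tz":0,"rx":0,"ry":0,"rz":0}
    - {"tx":9,"ty":-19,"tz":0,"rx":0,"ry":0,"rz":0}
    - {"tx":10,"ty":-18,"tz":0,"rx":0,"ry":0,"rz":0}
    - {"tx":0,"ty":0,"tz":0,"rx":0,"ry":0,"rz":0}
    - {"tx":0,"ty":0,"tz":0,"rx":0,"ry":0,"rz":0}

```text
time: 5.55
tool_pos: [500.9, -297.3, 112.2]
tcp_rot: [-3.141, 0.001, -0.317]
contact_force: [-0.1, -0.1, -0.2]
grip_width: 0.2
finger_force: 0.0
```

```bash
python3 - <<'E'
from h import *
o=bot.get_obs();p=o['tool_pos'];print(p,o['contact_force'],o['tcp_rot'])
d=p-[489.3,-212.6,0];print(d[0]*.95-d[1]*.312,d[0]*.312+d[1]*.95)
a=cap('side','s.png')
cv2.imwrite('pics/c5.png',cv2.convertScaleAbs(cv2.resize(a[140:220,260:360],(800,600),interpolation=2)[:,:,::-1],alpha=1.4))
E
```

```text
[ 500.89616476 -297.27052668  112.17317638] [-0.12685179 -0.12057081 -0.17374597] [-3.14058722e+00  1.49074070e-03 -3.17373844e-01]
37.43356084682329 -76.81899693964469
```

View pics/c5.png

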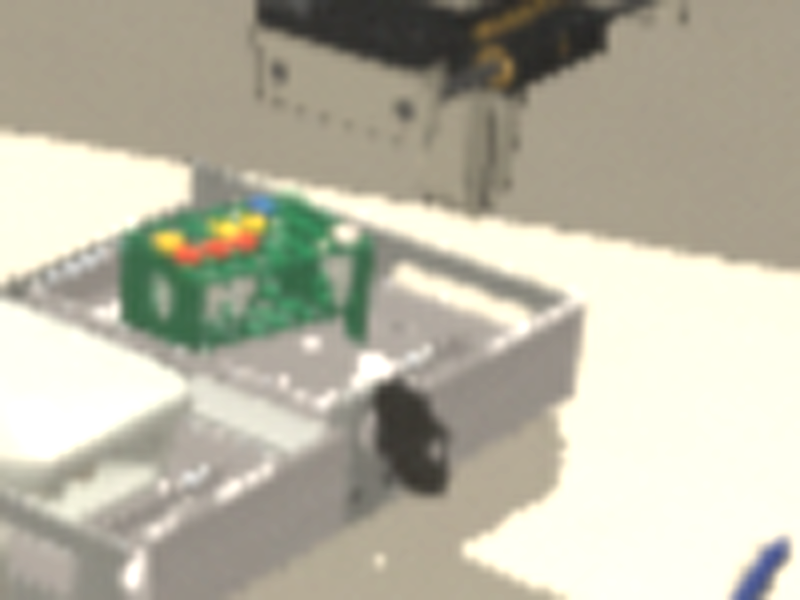

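The knob at (412,438) now stands steep. I'll compare its pixel slope with the projection of an upright wing, since the descent doesn't depend on it.

```bash
python3 - <<'E'
from h import *
im=cv2.imread('pics/s.png'); m=(im.max(2)<50).astype(np.uint8); m[:189]=0;m[208:]=0;m[:,:304]=0;m[:,318:]=0
p=np.argwhere(m)[:,::-1].astype(np.float32);r=cv2.minAreaRect(p);c=p.mean(0);w,v=np.linalg.eigh(np.cov(p.T));print(len(p),c,v[:,1],r)
y=np.array([.312,.95,0])
# silhouette of the stadium-shaped, 18 mm thick knob per angle
for t in (1.0,1.15,1.3,1.45,1.57,1.63):
    d=-np.cos(t)*y+np.array([0,0,-np.sin(t)]);q=[]
    n=np.cross(d,[.95,-.312,0])
    for s in(-9,9):
        for e in(-1,1):
            for a in np.linspace(-1.57,1.57,9): q.append(proj('side',np.array([489.3,-212.6,52])+s*np.array([.95,-.312,0])+e*d*(23+7*np.cos(a))+7*np.sin(a)*n))
    h=cv2.convexHull(np.float32(q)); M=cv2.moments(h); ang=.5*np.arctan2(2*M['mu11'],M['mu20']-M['mu02'])
    print(t,np.cos(ang),np.sin(ang),h.min((0,1)),h.max((0,1)))
print(p.min(0),p.max(0))
E
```

```text
65 [310.47693 197.96924] [0.28518263 0.9584732 ] ((310.61541748046875, 198.07693481445312), (12.94366455078125, 5.491251468658447), 78.69007110595703)
1.0 0.5191475493662063 0.854684633058921 [306.20667 190.5935 ] [317.8445  205.50183]
1.15 0.33217667055191324 0.9432171857748595 [306.87  189.704] [317.20425 206.39723]
1.3 0.16363196229620788 0.98652145486811 [307.5617 188.986 ] [316.54947 207.13626]
1.45 0.026747996667769287 0.9996422083296909 [308.12427 188.37173] [316.18204 207.74878]
1.57 0.06393807864535239 -0.9979538677209187 [307.5897 187.9843] [316.7127  208.16997]
1.63 0.10532135579689685 -0.9944382394161557 [307.33188 187.84053] [316.97623 208.33356]
[307. 192.] [314. 204.]
```

```bash
python3 - <<'E'
from h import *
b=cap('top','t.png'); a=cap('side','s.png')
out=np.hstack([cv2.resize(b[205:250,285:335],(400,360),interpolation=2),cv2.resize(a[180:215,290:330],(400,360),interpolation=2)])
cv2.imwrite('pics/c6.png',cv2.convertScaleAbs(out[:,:,::-1],alpha=1.6))
E
```

```text
(no output)
```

View pics/c6.png

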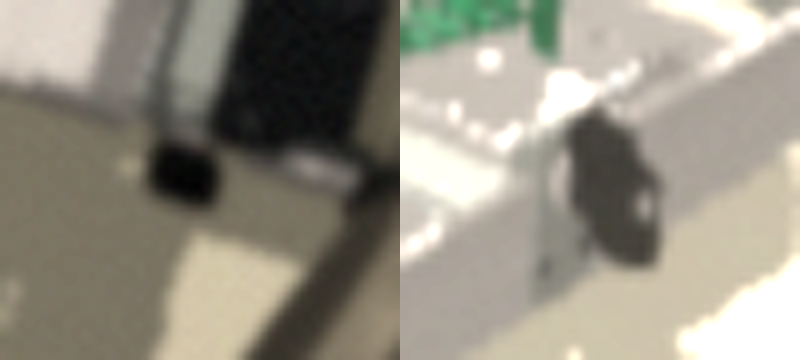

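The top view shows the wing at (183,176) about 24 mm wide across, and the side view shows it leaning. It is probably near 1.25 rad, which is too close to the limit. The finger likely met the hub. I will push the upper wing from the left with the fingertip above the hub.

>>> carry_out:
  plan:
    - {"tx":0,"ty":33,"tz":0,"rx":0,"ry":0,"rz":0}
    - {"tx":-1,"ty":33,"tz":0,"rx":0,"ry":0,"rz":0}
    - {"tx":-1,"ty":33,"tz":0,"rx":0,"ry":0,"rz":0}
    - {"tx":0,"ty":33,"tz":0,"rx":0,"ry":0,"rz":0}
    - {"tx":0,"ty":0,"tz":-15,"rx":0,"ry":0,"rz":0}
    - {"tx":0,"ty":0,"tz":-15,"rx":0,"ry":0,"rz":0}
    - {"tx":0,"ty":0,"tz":-13,"rx":0,"ry":0,"rz":0}
    - {"tx":0,"ty":0,"tz":0,"rx":0,"ry":0,"rz":0}
    - {"tx":-1.2,"ty":-3.8,"tz":0,"rx":0,"ry":0,"rz":0}
    - {"tx":-1.2,"ty":-3.8,"tz":0,"rx":0,"ry":0,"rz":0}
    - {"tx":0,"ty":0,"tz":0,"rx":0,"ry":0,"rz":0}

```text
time: 6.8
tool_pos: [497.2, -174.4, 70.5]
tcp_rot: [3.141, -0.001, -0.318]
contact_force: [0.1, -0.6, 0.5]
grip_width: 0.6
finger_force: 0.0
```

>>> carry_out:
  plan:
    - {"tx":-0.6,"ty":-1.9,"tz":0,"rx":0,"ry":0,"rz":0}
    - {"tx":-0.6,"ty":-1.9,"tz":0,"rx":0,"ry":0,"rz":0}
    - {"tx":-0.6,"ty":-1.9,"tz":0,"rx":0,"ry":0,"rz":0}
    - {"tx":0,"ty":0,"tz":0,"rx":0,"ry":0,"rz":0}

```text
time: 7.2
tool_pos: [495.1, -179.6, 69.8]
tcp_rot: [3.141, -0.0, -0.318]
contact_force: [0.0, -0.2, 0.3]
grip_width: 0.4
finger_force: 0.0
```

>>> carry_out:
  plan:
    - {"tx":-0.6,"ty":-1.9,"tz":0,"rx":0,"ry":0,"rz":0}
    - {"tx":-0.6,"ty":-1.9,"tz":0,"rx":0,"ry":0,"rz":0}
    - {"tx":-0.3,"ty":-0.9,"tz":0,"rx":0,"ry":0,"rz":0}
    - {"tx":0,"ty":0,"tz":0,"rx":0,"ry":0,"rz":0}

```text
time: 7.6
tool_pos: [493.6, -184.2, 69.7]
tcp_rot: [3.142, -0.0, -0.317]
contact_force: [0.5, -0.6, -0.3]
grip_width: 0.5
finger_force: 0.0
```

>>> carry_out:
  plan:
    - {"tx":-0.6,"ty":-1.9,"tz":0,"rx":0,"ry":0,"rz":0}
    - {"tx":-0.3,"ty":-0.9,"tz":0,"rx":0,"ry":0,"rz":0}
    - {"tx":0,"ty":0,"tz":0,"rx":0,"ry":0,"rz":0}

```text
time: 7.9
tool_pos: [492.8, -186.5, 70.2]
tcp_rot: [-3.141, -0.0, -0.317]
contact_force: [0.2, 4.4, 4.6]
grip_width: 0.6
finger_force: 2.7
```

```bash
python3 - <<'E'
from h import *
a=cap('side','s.png');o=bot.get_obs();print(o['tool_pos'],o['contact_force'])
im=a; m=(im.max(2)<50).astype(np.uint8); m[:189]=0;m[208:]=0;m[:,:304]=0;m[:,320:]=0
p=np.argwhere(m)[:,::-1].astype(np.float32);w,v=np.linalg.eigh(np.cov(p.T));print(len(p),p.mean(0),v[:,1],p.min(0),p.max(0))
cv2.imwrite('pics/c7.png',cv2.convertScaleAbs(cv2.resize(a[165:220,280:350],(700,550),interpolation=2)[:,:,::-1],alpha=1.5))
E
```

```text
[ 492.83272054 -186.43378962   70.18522182] [-0.23603456  3.30702132  4.85873754]
28 [311.10715 201.46428] [0.5419836  0.84038906] [308. 197.] [314. 204.]
```

View pics/c7.png

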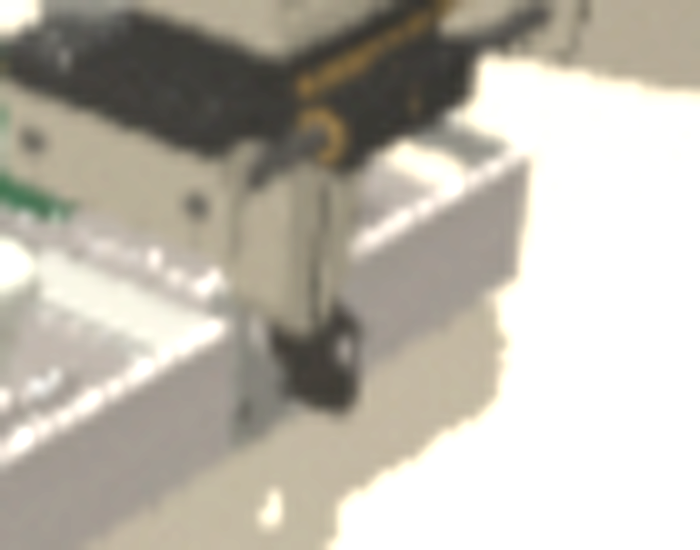

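>>> carry_out:
  plan:
    - {"tx":-0.5,"ty":-1.4,"tz":0,"rx":0,"ry":0,"rz":0}
    - {"tx":0,"ty":0,"tz":0,"rx":0,"ry":0,"rz":0}

```text
time: 8.15
tool_pos: [492.5, -187.5, 70.6]
tcp_rot: [-3.141, -0.001, -0.317]
contact_force: [-0.8, 6.2, 9.9]
grip_width: 0.1
finger_force: 5.2
```

>>> carry_out:
  plan:
    - {"tx":-0.5,"ty":-1.4,"tz":0,"rx":0,"ry":0,"rz":0}
    - {"tx":0,"ty":0,"tz":0,"rx":0,"ry":0,"rz":0}

```text
time: 8.35
tool_pos: [492.4, -189.0, 71.0]
tcp_rot: [-3.141, -0.002, -0.317]
contact_force: [0.4, 6.5, 10.0]
grip_width: 0.5
finger_force: 5.6
```

>>> carry_out:
  plan:
    - {"tx":1.2,"ty":4,"tz":0,"rx":0,"ry":0,"rz":0}
    - {"tx":3,"ty":9,"tz":0,"rx":0,"ry":0,"rz":0}
    - {"tx":0,"ty":0,"tz":25,"rx":0,"ry":0,"rz":0}
    - {"tx":0,"ty":0,"tz":40,"rx":0,"ry":0,"rz":0}
    - {"tx":0,"ty":-33,"tz":0,"rx":0,"ry":0,"rz":0}
    - {"tx":1,"ty":-33,"tz":0,"rx":0,"ry":0,"rz":0}
    - {"tx":2,"ty":-33,"tz":0,"rx":0,"ry":0,"rz":0}
    - {"tx":2,"ty":-20,"tz":0,"rx":0,"ry":0,"rz":0}
    - {"tx":0,"ty":0,"tz":0,"rx":0,"ry":0,"rz":0}

```text
time: 9.25
tool_pos: [500.9, -297.8, 134.1]
tcp_rot: [3.141, -0.0, -0.32]
contact_force: [1.0, 0.1, 0.5]
grip_width: 0.8
finger_force: 0.0
```

```bash
python3 - <<'E'
from h import *
o=bot.get_obs();print(o['tool_pos'],o['contact_force'])
a=cv2.cvtColor(bot.capture('side'),cv2.COLOR_RGB2BGR);b=cv2.cvtColor(bot.capture('top'),cv2.COLOR_RGB2BGR)
cv2.imwrite('pics/s9.png',a);cv2.imwrite('pics/t9.png',b)
xh=np.array([.95,-.312,0]);yh=np.array([.312,.95,0]);K0=np.array([489.3,-212.6,52])
def stat(m):
    p=np.argwhere(m)[:,::-1];w,v=np.linalg.eigh(np.cov(p.T));e=v[:,1]*np.sign(v[1,1]);return len(p),p.mean(0).round(1),e.round(2),np.sqrt(12*w[::-1]).round(1)
def model(n,t):
    q=[];d=-np.cos(t)*yh-np.array([0,0,np.sin(t)]);nn=np.cross(d,xh)
    for s in(-9,9):
        for e in(-1,1):
            for c in np.linspace(-1.57,1.57,9):q.append(proj(n,K0+s*xh+e*d*(23+7*np.cos(c))+7*np.sin(c)*nn))
    h=cv2.convexHull((np.float32(q)*8).round().astype(np.int32));m=np.zeros((384*8,512*8),np.uint8);cv2.fillPoly(m,[h],1)
    x,c,e,w=stat(m);return x/64,c/8,e,w/8
def blob(im,box,th):
    m=np.zeros(im.shape[:2],np.uint8);x0,y0,x1,y1=box;m[y0:y1,x0:x1]=im[y0:y1,x0:x1].max(2)<th
    n,l,s,_=cv2.connectedComponentsWithStats(m);return stat(l==1+s[1:,4].argmax())
for th in(55,70,85): print('level side',th,blob(cv2.imread('pics/sideraw.png'),(300,186,324,212),th),' now',blob(a,(300,186,324,212),th))
for th in(22,28,34): print('level top',th,blob(cv2.imread('pics/topraw.png'),(292,218,325,240),th),' now',blob(b,(298,222,318,240),th))
for n in('side','top'):
    for t in(0,1.0,1.2,1.4,1.57,1.63):print(n,t,*model(n,t))
E
```

```text
[ 500.92044412 -297.75091486  134.08927468] [0.99278901 0.14891411 0.47117809]
level side 55 (57, array([310.4, 198.5]), array([-0.9 ,  0.44]), array([13.8,  4.8]))  now (82, array([310.6, 198.1]), array([0.11, 0.99]), array([13.9,  6.1]))
level side 70 (87, array([310.6, 198.3]), array([-0.9 ,  0.43]), array([14.7,  6. ]))  now (103, array([310.6, 198.3]), array([0.14, 0.99]), array([14.7,  7. ]))
level side 85 (119, array([310.1, 198.9]), array([-0.85,  0.52]), array([16.4,  7.5]))  now (124, array([310.7, 198.3]), array([0.1 , 0.99]), array([15.2,  8.1]))
level top 22 (84, array([307.5, 226.3]), array([0.95, 0.31]), array([17.9,  4.6]))  now (29, array([307.6, 226.4]), array([-0.51,  0.86]), array([5.5, 5.2]))
level top 28 (98, array([307.7, 226.4]), array([0.95, 0.31]), array([18.3,  5.3]))  now (32, array([307.6, 226.3]), array([-0.94,  0.35]), array([5.7, 5.5]))
level top 34 (116, array([307.8, 226.4]), array([0.95, 0.31]), array([19.,  6.]))  now (36, array([307.4, 226.2]), array([0.3 , 0.95]), array([6.3, 5.6]))
side 0 118.984375 [312.     198.1875] [-0.89  0.45] [15.65    7.3875]
side 1.0 106.3125 [312.0625 198.025 ] [0.52 0.85] [14.6125  7.0125]
side 1.2 121.734375 [312.075 198.   ] [0.27 0.96] [15.6875  7.5375]
side 1.4 135.3125 [312.125 198.   ] [0.07 1.  ] [17.1375  7.725 ]
side 1.57 143.71875 [312.1625 198.0125] [-0.07  1.  ] [18.25    7.7375]
side 1.63 146.3125 [312.125 198.05 ] [-0.11  0.99] [18.65   7.725]
top 0 139.40625 [307.325 226.375] [0.96 0.29] [20.85   6.675]
top 1.0 82.765625 [307.225  226.3375] [0.9  0.44] [11.8125  6.9125]
top 1.2 63.3125 [307.2375 226.325 ] [0.78 0.63] [8.875 7.   ]
top 1.4 43.546875 [307.2875 226.3375] [-0.17  0.99] [7.7125 5.5625]
top 1.57 50.828125 [307.375 226.375] [-0.63  0.78] [7.65 6.5 ]
top 1.63 57.125 [307.4  226.35] [-0.93  0.36] [8.0875 6.9125]
```

The second push moved it: the side slope and top footprint now both fit about 1.4 rad, clear of the 1.15 limit. Next I lower into the right finger well.

>>> carry_out:
  plan:
    - {"tx":0,"ty":0,"tz":-25,"rx":0,"ry":0,"rz":0}
    - {"tx":0,"ty":0,"tz":-25,"rx":0,"ry":0,"rz":0}
    - {"tx":0,"ty":0,"tz":-14,"rx":0,"ry":0,"rz":0}
    - {"tx":0,"ty":0,"tz":-10,"rx":0,"ry":0,"rz":0}
    - {"tx":0,"ty":0,"tz":-10,"rx":0,"ry":0,"rz":0}
    - {"tx":0,"ty":0,"tz":-10,"rx":0,"ry":0,"rz":0}
    - {"tx":0,"ty":0,"tz":0,"rx":0,"ry":0,"rz":0}

```text
time: 10.05
tool_pos: [500.4, -294.9, 39.6]
tcp_rot: [-3.141, 0.002, -0.317]
contact_force: [-0.8, 0.4, 0.3]
grip_width: 0.8
finger_force: 0.0
```

>>> carry_out:
  plan:
    - {"tx":-3.8,"ty":1.2,"tz":0,"rx":0,"ry":0,"rz":0}
    - {"tx":-3.8,"ty":1.2,"tz":0,"rx":0,"ry":0,"rz":0}
    - {"tx":-2.9,"ty":0.9,"tz":0,"rx":0,"ry":0,"rz":0}
    - {"tx":-2.9,"ty":0.9,"tz":0,"rx":0,"ry":0,"rz":0}
    - {"tx":-2.9,"ty":0.9,"tz":0,"rx":0,"ry":0,"rz":0}

```text
time: 10.55
tool_pos: [484.8, -290.6, 41.2]
tcp_rot: [3.141, -0.001, -0.317]
contact_force: [1.8, 0.4, 0.8]
grip_width: 0.5
finger_force: 0.9
```

>>> carry_out:
  plan:
    - {"tx":-2.9,"ty":0.9,"tz":0,"rx":0,"ry":0,"rz":0}
    - {"tx":-2.9,"ty":0.9,"tz":0,"rx":0,"ry":0,"rz":0}
    - {"tx":-2.9,"ty":0.9,"tz":0,"rx":0,"ry":0,"rz":0}
    - {"tx":-2.9,"ty":1,"tz":0,"rx":0,"ry":0,"rz":0}
    - {"tx":-2.9,"ty":1,"tz":0,"rx":0,"ry":0,"rz":0}
    - {"tx":-2.9,"ty":0.9,"tz":0,"rx":0,"ry":0,"rz":0}
    - {"tx":-2.9,"ty":1,"tz":0,"rx":0,"ry":0,"rz":0}
    - {"tx":-2.9,"ty":1,"tz":0,"rx":0,"ry":0,"rz":0}
    - {"tx":-2.9,"ty":0.9,"tz":0,"rx":0,"ry":0,"rz":0}
    - {"tx":-2.9,"ty":1,"tz":0,"rx":0,"ry":0,"rz":0}
    - {"tx":-2.9,"ty":1,"tz":0,"rx":0,"ry":0,"rz":0}
    - {"tx":-2.9,"ty":1,"tz":0,"rx":0,"ry":0,"rz":0}

```text
time: 11.75
tool_pos: [449.6, -278.9, 40.7]
tcp_rot: [3.142, 0.0, -0.317]
contact_force: [2.4, 0.1, 1.7]
grip_width: 0.7
finger_force: 0.9
```

>>> carry_out:
  plan:
    - {"tx":-2.9,"ty":0.9,"tz":0,"rx":0,"ry":0,"rz":0}
    - {"tx":-2.9,"ty":0.9,"tz":0,"rx":0,"ry":0,"rz":0}
    - {"tx":-2.9,"ty":0.9,"tz":0,"rx":0,"ry":0,"rz":0}
    - {"tx":-2.9,"ty":1,"tz":0,"rx":0,"ry":0,"rz":0}
    - {"tx":-2.9,"ty":1,"tz":0,"rx":0,"ry":0,"rz":0}
    - {"tx":-2.9,"ty":0.9,"tz":0,"rx":0,"ry":0,"rz":0}
    - {"tx":-2.9,"ty":1,"tz":0,"rx":0,"ry":0,"rz":0}
    - {"tx":-2.9,"ty":1,"tz":0,"rx":0,"ry":0,"rz":0}
    - {"tx":-2.9,"ty":0.9,"tz":0,"rx":0,"ry":0,"rz":0}
    - {"tx":-2.9,"ty":1,"tz":0,"rx":0,"ry":0,"rz":0}
    - {"tx":-2.9,"ty":1,"tz":0,"rx":0,"ry":0,"rz":0}
    - {"tx":-2.9,"ty":1,"tz":0,"rx":0,"ry":0,"rz":0}

```text
time: 12.95
tool_pos: [414.8, -267.4, 40.7]
tcp_rot: [3.142, 0.0, -0.317]
contact_force: [1.7, 0.8, -0.6]
grip_width: 0.5
finger_force: 0.9
```

>>> carry_out:
  plan:
    - {"tx":-2.9,"ty":1,"tz":0,"rx":0,"ry":0,"rz":0}
    - {"tx":-2.9,"ty":0.9,"tz":0,"rx":0,"ry":0,"rz":0}
    - {"tx":-2.9,"ty":1,"tz":0,"rx":0,"ry":0,"rz":0}
    - {"tx":-2.9,"ty":1,"tz":0,"rx":0,"ry":0,"rz":0}
    - {"tx":-2.9,"ty":0.9,"tz":0,"rx":0,"ry":0,"rz":0}
    - {"tx":-2.9,"ty":1,"tz":0,"rx":0,"ry":0,"rz":0}
    - {"tx":-2.9,"ty":1,"tz":0,"rx":0,"ry":0,"rz":0}
    - {"tx":-2.9,"ty":1,"tz":0,"rx":0,"ry":0,"rz":0}
    - {"tx":0,"ty":0,"tz":0,"rx":0,"ry":0,"rz":0}

```text
time: 13.85
tool_pos: [391.2, -259.5, 40.7]
tcp_rot: [3.142, 0.001, -0.317]
contact_force: [0.3, -0.8, -0.3]
grip_width: 0.9
finger_force: 0.0
```

>>> carry_out:
  plan:
    - {"tx":-2.9,"ty":1,"tz":0,"rx":0,"ry":0,"rz":0}
    - {"tx":-2.9,"ty":0.9,"tz":0,"rx":0,"ry":0,"rz":0}
    - {"tx":-2.9,"ty":1,"tz":0,"rx":0,"ry":0,"rz":0}
    - {"tx":-1.9,"ty":0.6,"tz":0,"rx":0,"ry":0,"rz":0}
    - {"tx":-1.9,"ty":0.6,"tz":0,"rx":0,"ry":0,"rz":0}
    - {"tx":0,"ty":0,"tz":0,"rx":0,"ry":0,"rz":0}

```text
time: 14.45
tool_pos: [378.9, -255.4, 40.7]
tcp_rot: [-3.142, 0.001, -0.317]
contact_force: [-0.6, 0.9, 1.2]
grip_width: 0.6
finger_force: 0.1
```

>>> carry_out:
  plan:
    - {"tx":-1.9,"ty":0.6,"tz":0,"rx":0,"ry":0,"rz":0}
    - {"tx":-1,"ty":0.3,"tz":0,"rx":0,"ry":0,"rz":0}
    - {"tx":-1,"ty":0.3,"tz":0,"rx":0,"ry":0,"rz":0}
    - {"tx":0,"ty":0,"tz":0,"rx":0,"ry":0,"rz":0}

```text
time: 14.85
tool_pos: [375.7, -254.5, 40.8]
tcp_rot: [3.141, -0.001, -0.317]
contact_force: [4.5, 1.6, -0.9]
grip_width: 0.6
finger_force: 1.7
```

>>> carry_out:
  plan:
    - {"tx":-1.5,"ty":0.5,"tz":0,"rx":0,"ry":0,"rz":0}
    - {"tx":-1.5,"ty":0.5,"tz":0,"rx":0,"ry":0,"rz":0}
    - {"tx":0,"ty":0,"tz":0,"rx":0,"ry":0,"rz":0}
    - {"tx":0,"ty":0,"tz":0,"rx":0,"ry":0,"rz":0}

```text
time: 15.25
tool_pos: [373.1, -253.6, 40.8]
tcp_rot: [3.141, -0.001, -0.317]
contact_force: [5.4, 0.3, -1.6]
grip_width: 0.2
finger_force: 2.6
```

The buffer is felt (1.7 N sliding, now 5.4 N and rising). I ease off into the well, then go up and clear.

>>> carry_out:
  plan:
    - {"tx":1.9,"ty":-0.6,"tz":0,"rx":0,"ry":0,"rz":0}
    - {"tx":2.9,"ty":-0.9,"tz":0,"rx":0,"ry":0,"rz":0}
    - {"tx":3.8,"ty":-1.2,"tz":0,"rx":0,"ry":0,"rz":0}
    - {"tx":4.7,"ty":-1.6,"tz":0,"rx":0,"ry":0,"rz":0}
    - {"tx":2.8,"ty":-0.9,"tz":0,"rx":0,"ry":0,"rz":0}
    - {"tx":0,"ty":0,"tz":0,"rx":0,"ry":0,"rz":0}
    - {"tx":0,"ty":0,"tz":15,"rx":0,"ry":0,"rz":0}
    - {"tx":0,"ty":0,"tz":25,"rx":0,"ry":0,"rz":0}
    - {"tx":0,"ty":0,"tz":40,"rx":0,"ry":0,"rz":0}
    - {"tx":0,"ty":0,"tz":40,"rx":0,"ry":0,"rz":0}
    - {"tx":0,"ty":0,"tz":40,"rx":0,"ry":0,"rz":0}
    - {"tx":0,"ty":0,"tz":0,"rx":0,"ry":0,"rz":0}

```text
time: 16.45
tool_pos: [390.5, -260.4, 205.8]
tcp_rot: [3.137, -0.009, -0.317]
contact_force: [0.0, -0.4, 0.2]
grip_width: 0.6
finger_force: 0.0
```

>>> carry_out:
  plan:
    - {"tx":-15,"ty":-35,"tz":0,"rx":0,"ry":0,"rz":0}
    - {"tx":-15,"ty":-35,"tz":0,"rx":0,"ry":0,"rz":0}
    - {"tx":-15,"ty":-35,"tz":0,"rx":0,"ry":0,"rz":0}
    - {"tx":-15,"ty":-35,"tz":0,"rx":0,"ry":0,"rz":0}
    - {"tx":-15,"ty":-35,"tz":0,"rx":0,"ry":0,"rz":0}
    - {"tx":0,"ty":-30,"tz":0,"rx":0,"ry":0,"rz":0}
    - {"tx":0,"ty":0,"tz":0,"rx":0,"ry":0,"rz":0}

```text
time: 17.15
tool_pos: [312.3, -466.5, 199.2]
tcp_rot: [3.141, 0.001, -0.32]
contact_force: [0.6, 0.6, -0.2]
grip_width: 0.4
finger_force: 0.0
```

```bash
python3 - <<'E'
from h import *
b=cap('top','tf.png');a=cap('side','sf.png');print(bot.get_obs()['contact_force'])
out=np.hstack([cv2.resize(b[140:290,255:385],(400,462),interpolation=2),cv2.resize(a[155:240,260:360],(400,462),interpolation=2)])
cv2.imwrite('pics/c10.png',cv2.convertScaleAbs(out[:,:,::-1],alpha=1.5))
E
```

```text
[-0.87690374 -0.27049339 -0.48780308]
```

View pics/c10.png

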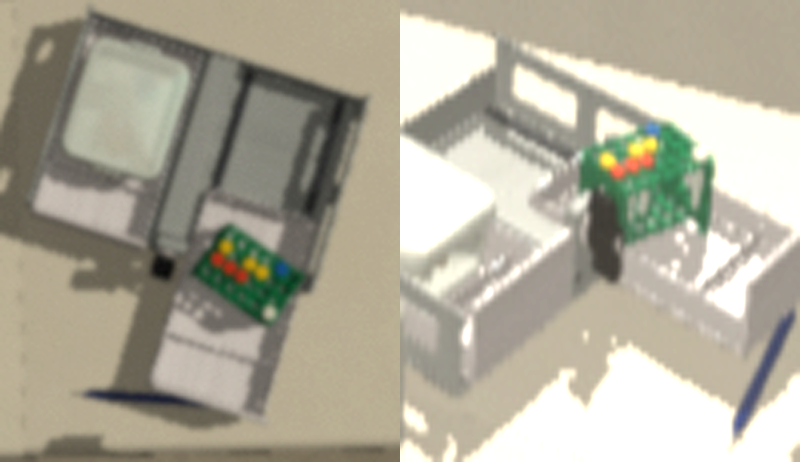

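The picture shows the right tray drawn out with the green rack riding in it (245,275), and the left tray shut. The knob is upright (162,266 in top, 605,235 in side), and the pen's left end is where it was. One numeric check of the travel remains before handing in.

```bash
python3 - <<'E'
from h import *
s=400/130
e=[ray('top',255+p[0]/s,140+p[1]/s,61) for p in((152,383),(265,418))]
d=np.mean(e,0)-[489.3,-212.6,0];x=d[0]*.95-d[1]*.312;print(e,'travel (outer face)',12-x,'y',d[0]*.312+d[1]*.95)
print('close',bot.close_job())
E
```

```text
[array([ 381.21507347, -199.02067552,   61.        ]), array([ 346.62623806, -302.6040395 ,   61.        ])] travel (outer face) 119.18812147813748 y -75.42009503508507
the job is handed in; nothing more can be done
close None
```

The job is handed in: the knob is upright at about 1.4 rad, and the right tray with the microtube rack is out to its stop (about 119 mm measured), with the left tray shut and the pen unmoved in the last picture; the hand-in gave no verdict.

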